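# Load a terminal strip into the sloped spring magazine

## Robot

A 7-joint arm with a two-finger parallel gripper is mounted at the origin on the work surface; the furniture and walls round the work are solid. World frame = base frame: x ahead of the robot, y to its left, z up, the work surface at z = 0. Lengths are in m, angles in degrees, forces in N, time in s.
With the tool pointing down it reaches from about 0.425 to 0.875 m from the base axis. Payload 8.4 kg.
Tool frame: the origin (TCP) lies at the very end of the fingers, on their centre line; the grasp point (between the pads) lies 19 mm behind it (ctrl.pinch_z is the distance from the TCP to the grasp point, in m); z points along the fingers, y is the line along which they close (so a half turn about z gives the same grasp; the last joint's range is limited). The gripper opens to 85 mm and grips with 20 to 120 N. Pads are 22 mm wide; open, the fingers measure 114 mm over their backs; the gripper's body (76 mm by 85 mm) begins 54 mm behind the grasp point. The pads swing forward as they close: fully open they stand 13 mm farther back than shut.
Start: joints at [-77.934, 19.091, 2.286, 83.961, -0.768, 76.965, -3.352], TCP at [0.198, 0.619, 0.231] pointing down, gripper open.
Joint ranges: [-147.57, 147.57], [-21.85, 119.76], [-74.77, 79.35], [14.55, 137.4], [-85.83, 265.84], [4.83, 119.75], [-152.11, 152.11]. Speed limits (degrees/s): [127.2, 127.2, 159.86, 159.86, 180, 180, 180].

## Interface

Orientations are given as a 3x3 rotation matrix whose columns are the frame's x, y, z axes.
In Python, from rig import ctrl gives the robot as it stands.
- The arm moves only by the tool apply_moves, never from a script. Its argument "plan" is a list of rows, each an object of numbers: "x", "y", "z": the shift along the tool's x, y, z in cm; "ax", "ay", "az": the turn, a rotation vector about the tool's x, y, z in rad. In form: [{"x": .., "y": .., "z": .., "ax": .., "ay": .., "az": ..}, ...]. A call has 1 to 20 rows; each row shifts and turns the commanded pose from where the row before left it, along the tool's axes as they then stand; what a row does not reach is not made up. A row lasts 1/8 s, in which the tool goes at most 62.5 mm and 10.7 degrees, less where a joint would pass 70% of its speed; a pose out of reach is approached as far as the arm can. A call is refused whole if a number of a shift passes 6.25 or a number of a turn 0.188, either way. A call with a gripper value outside its range is refused whole. "claw" is the finger opening in cm, from 0 to 8.54, set as the call begins (left out, the last holds). The fingers move at their own pace and stop on an object; "grip_force" is the grip in N (left out, the last holds). Time passes only in rows, so rows that do not move let the fingers close. It gives the time, the measured TCP pose, the force, the opening and the grip force at its end, in the units of the state.
- ctrl.get_state(): the state, without advancing time (a new reading comes with each control period).
- ctrl.camera(name): name is "scene" or "top" or "wrist"; returns a dict with "img" (384x512x3 uint8, red, green, blue), "range_z" (384x512 float32, m along the optical axis (not along the pixel's ray), 0 where there is no reading), "fovy" (degrees; the focal length in pixels is half the picture's height over the tangent of half this angle, whatever the lens; pixels are square), "cx", "cy" (the principal point, pixels), "cam_to_world" (4x4, takes a point from camera to world coordinates). Camera axes: x right, y down, z forward; pixel columns grow to the right and rows downward; lengths in m; the calibration is good to about 2 mm. The wrist camera is an equidistant fisheye: a pixel r from the principal point sees the ray r / f radians off the axis. A picture is of the moment at which its call begins.
- ctrl.close_job(): hands the job in; it is judged then, once.
The state is a dict: "time": time; "joint_pos": joint angles; "dq": joint speeds; "effort": joint torques, N m; "position": TCP position; "tcp_rot": TCP orientation; "contact_force": force on the tool from outside, world axes, zero at the start; "wrist_torque": the same for the moment, N m; "finger_gap": finger opening in m; "gripper_force": force on a finger pad.
Only numpy, scipy, OpenCV 4.12 (cv2) and the standard library are available. Lean on these libraries where they do the work, as an engineer would, in place of code of your own. Each camera call takes 0.05 s, during which the arm holds its last target. There are 200 camera calls.

## Task

Load the grey terminal strip, screws up, into the narrow sloped channel of the feed magazine: its upper end must push the spring follower back so that the strip lies flat on the channel floor between follower and end stop. Then let it go so that the spring seats it against the end stop, and slide the cover fully down over it. Do not ram the follower, and leave the bottle, loudspeaker and parts bin where they are.

Things in the scene. Friction and masses are not known exactly. Their poses are not given: they have to be found in the camera images.
- strip_mid (a point): Centre (half-way up) of the loose terminal strip: a grey block 110 mm long (its x), 22 mm wide (y, flat sides), 34 mm high (z), a double row of steel screw heads on top; 56 to 112 g. It lies flat on the bench, screws up (z up). Either end may go first.
- channel: The straight open channel of the fixed metal feed magazine. Origin: on the centre line of the channel floor near its lower end, 60 mm above the bench. x points up the slope along the channel (30 degrees above level, rising away from the robot), y to the left across it, z square off the floor. The seated strip lies along x, centre at y 0, z 17 mm. Left of it stands a 204 mm high cabinet.
- floor_mid (a point): Point on the channel floor at channel x 45 mm; axes as the channel's. Side walls run from channel x -28 to 118 mm, inner width 26 mm, 7 mm high, with lips that flare outward up to 12 mm over the floor, 36 mm over all: keep the fingers above them, so pinch the strip by its upper half. Guide walls 36 mm high (x 130 to 200 mm) carry the cover.
- rail_end (a point): Upper end of the channel floor (channel x 200 mm). End stop and follower sit on one carriage, clamped at another place each time and not measured: find it by touch or sight. Stop's inner face: channel x = p, p from -18 to 0 mm; stop 8 mm thick, 14 mm high over the floor, its crossbar 46 mm wide.
- cover_tab (a point): Centre of the upright tab on the cover: 8 mm thick along the slope (channel x), 26 mm wide (channel y), standing 24 mm up from the cover plate (39.5 to 63.5 mm over the channel floor), 79 mm + cover travel along channel x. Axes as the channel's. Push it down the slope, or pinch it.
- cover (a joint): Travel of the flat sliding steel cover up the slope, m: 0 = fully down (closed), 0.064 = fully up; starts at 0.054 to 0.064. The plate is 100x37x3 mm and glides 36.5 to 39.5 mm over the channel floor (2.5 mm over a seated strip); its lower edge is at channel x = 65 mm + this value. It stays where it is left; about 2 to 3 N move it.
- follower_path (a point): Point of the channel's centre line 16 mm over the floor, at channel x 92 mm. The black follower slides here; its flat face, 1 to 32 mm over the floor, rests at channel x = p + 92 mm and has its hard stop at p + 114 mm. It must go back 18 mm for the strip to fit; at the hard stop the strip has 4 mm to spare. Its spring gives 2 N at rest, 4.2 N at the hard stop.
- bottle: Bystander: white solvent bottle, 62 mm across, 128 mm high; origin under its centre.
- speaker: Bystander: black loudspeaker driver, 78x78 mm, 45 mm high; origin under its centre.
- parts_bin: Bystander: black open parts bin, 100x69 mm, 38 mm high; origin under its centre.

How it is judged (in metres and radians):
On the way, in this order (a step that is already met when the one before it is completed fails the run):
1. the strip, screws up, lies flat in the channel against the end stop and the fingers have let it go, the cover still up (y of strip_mid in the frame of channel between -0.003 and 0.003 m and z of strip_mid in the frame of channel between 0.014 and 0.0195 m and x of strip_mid in the frame of channel between 0.033 and 0.059 m and angle between the x axis of strip_mid and the x axis of channel, either way round below 0.06 rad and angle between strip_mid's own z axis and vertical below 0.7 rad and contact force between strip and follower above 1 N and contact force between strip and end_stop_c0 above 1 N and value of joint cover above 0.035 m and contact force between the fingers and strip below 0.1 N), for 0.2 s.
2. the cover is slid fully down (value of joint cover below 0.004 m), for 0.2 s.
At the end, for the whole second after the job is handed in: The strip lies screws up on the channel floor (within 3 mm across and in height, direction within 3.4 degrees), held by the spring between follower and end stop (at least 1 N on each), and the cover is fully down (within 4 mm) (y of strip_mid in the frame of channel between -0.003 and 0.003 m and z of strip_mid in the frame of channel between 0.014 and 0.0195 m and x of strip_mid in the frame of channel between 0.033 and 0.059 m and angle between the x axis of strip_mid and the x axis of channel, either way round below 0.06 rad and angle between strip_mid's own z axis and vertical below 0.7 rad and contact force between strip and follower above 1 N and contact force between strip and end_stop_c0 above 1 N and value of joint cover below 0.004 m); the robot touches nothing.
It fails at once if the strip is rammed against the follower (over 30 N) (contact force between strip and follower above 30 N).
It fails at once if the bottle is moved more than 20 mm (distance of bottle from where it was at the start of the episode above 0.02 m).
It fails at once if the speaker is moved more than 20 mm (distance of speaker from where it was at the start of the episode above 0.02 m).
It fails at once if the parts bin is moved more than 20 mm (distance of parts_bin from where it was at the start of the episode above 0.02 m).
It also fails if it takes over 58 s, if anything falls off the work surface, if the arm or the gripper's body presses on something with over 40 N, if the wrist force passes 120 N, or if a joint passes its speed limit or range.

## Working session

There is one attempt and no reset: what is moved stays moved. The work goes in short steps, Python scripts to look and compute and a tool call to move; the robot and the scene stay as the last step left them, time stands still between calls to the robot, and variables do not carry over. Pictures are saved under pics/ and viewed, at most 10 in all, crops included, and the job is handed in when it is done.

Besides the shell and the picture viewer there is one more tool, called after "Call:" as a command line: name --argument value ..., lists and objects as JSON in quotes. apply_moves: Moves the arm, as the interface text tells. Its arguments: {"type":"object","properties":{"plan":{"type":"array","items":{"type":"object","properties":{"x":{"type":"number"},"y":{"type":"number"},"z":{"type":"number"},"ax":{"type":"number"},"ay":{"type":"number"},"az":{"type":"number"}}}},"claw":{"type":"number"},"grip_force":{"type":"number"}},"required":["plan"]}

```bash
ls; mkdir -p pics; cat > h.py <<'E'
import numpy as np, cv2
from rig import ctrl
def snap(n,tag):
    c=ctrl.camera(n); np.savez(f'{tag}.npz',**{k:np.array(v) for k,v in c.items()})
    cv2.imwrite(f'pics/{tag}.png',c['img'][:,:,::-1]); return c
def load(tag): return dict(np.load(f'{tag}.npz'))
def cloud(c):
    h,w=c['range_z'].shape; f=h/2/np.tan(np.radians(c['fovy'])/2)
    v,u=np.mgrid[:h,:w]; z=c['range_z']
    P=np.stack([(u-c['cx'])/f*z,(v-c['cy'])/f*z,z,np.ones_like(z)],-1)
    W=P@c['cam_to_world'].T; W=W[...,:3]; W[z==0]=np.nan; return W
E
python3 - <<'E'
from h import *
a=snap('top','top0'); b=snap('scene','sc0')
cv2.imwrite('pics/both.png',np.vstack([a['img'],b['img']])[:,:,::-1])
for c in(a,b): print(c['fovy'],c['cx'],c['cy'],c['cam_to_world'])
print(ctrl.get_state())
E
```

```text
pics
46.26966709488655 250.16595336767094 197.2349391198511 [[ 1.65769906e-02 -9.91373416e-01  1.30015203e-01  2.80949568e-01]
 [-9.99832364e-01 -1.74468602e-02 -5.55428622e-03 -9.83909659e-04]
 [ 7.77472878e-03 -1.29901335e-01 -9.91496443e-01  1.57889767e+00]
 [ 0.00000000e+00  0.00000000e+00  0.00000000e+00  1.00000000e+00]]
46.50271242143819 262.6547231650137 195.02334019585723 [[ 0.87780177 -0.31619687  0.3598383   0.04235806]
 [-0.47901443 -0.57464743  0.66357027 -0.82606523]
 [-0.00303869 -0.75485089 -0.65588939  0.96006439]
 [ 0.          0.          0.          1.        ]]
{'time': 0.1, 'joint_pos': array([-77.93307561,  19.12704965,   2.28564688,  84.00643806,
        -0.76751817,  76.96534702,  -3.35169657]), 'dq': array([ 0.02429386, -0.14897461, -0.03735895, -0.09654837,  0.08950332,
        0.06188229,  0.0567555 ]), 'effort': array([ 4.30257409e-03, -6.60022616e+01,  1.37050822e+00, -4.06468749e+01,
        1.71963178e-02,  8.92402983e-03,  1.87166933e-05]), 'position': array([0.19807915, 0.61864827, 0.23051411]), 'tcp_rot': array([[-9.52382952e-01,  3.04904241e-01, -3.41515066e-04],
       [ 3.04904414e-01,  9.52381902e-01, -1.41840780e-03],
       [-1.07225785e-04, -1.45499685e-03, -9.99998936e-01]]), 'contact_force': array([-0.20237126, -0.0490057 ,  0.47881268]), 'wrist_torque': array([ 0.03003642,  0.00307468, -0.01139272]), 'gripper_force': 0.0, 'finger_gap': 0.08587902800933918}
```

View pics/top0.png

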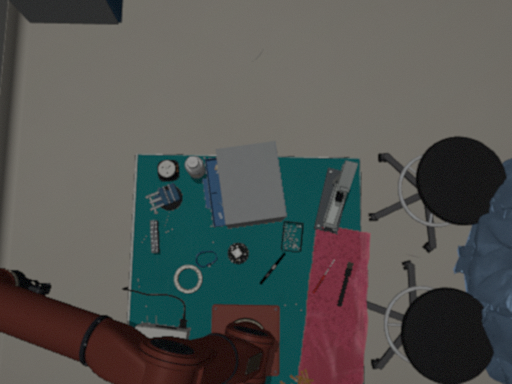

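View pics/sc0.png

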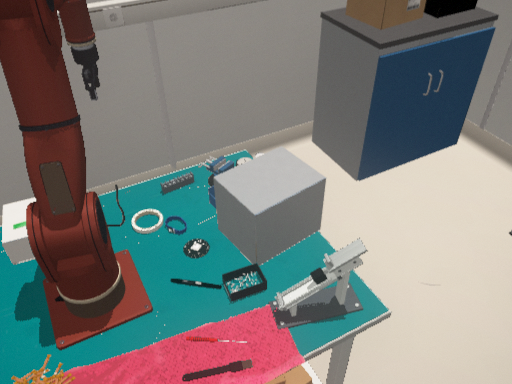

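The top view shows the strip at about (155,237), the magazine at about (338,197), the cabinet between them at (250,183), the parts bin at (292,236), the bottle at (195,167) and the speaker at about (238,253). Next I'll enlarge both areas.

```bash
python3 - <<'E'
from h import *
a=load('top0'); b=load('sc0')
W=cloud(a); V=cloud(b)
for n,c,p in(('strip',W,(155,237)),('bench',W,(170,230)),('cab',W,(250,183)),('bin',W,(292,236)),('spk?',W,(238,253)),('bottle',W,(195,162)),('can',W,(168,169))): print(n,c[p[1],p[0]].round(3))
i=a['img'][:,:,::-1]; j=b['img'][:,:,::-1]
A=cv2.resize(i[150:240,300:370],(420,540),interpolation=3)
B=cv2.resize(i[210:260,135:175],(320,400),interpolation=3)
cv2.imwrite('pics/c1.png',np.hstack([A,np.vstack([B,np.zeros((140,320,3),np.uint8)])]))
cv2.imwrite('pics/c2.png',cv2.resize(j[225:330,260:370],(770,588*5//4*0+588),interpolation=3))
# strip pts
m=(W[...,2]>.02)&(W[...,2]<.05)
m[:215]=0;m[260:]=0;m[:,:143]=0;m[:,168:]=0
P=W[m];print(len(P),np.median(P[:,2])); r=cv2.minAreaRect((P[P[:,2]>.028][:,:2]*1000).astype(np.float32));print(r)
E
```

```text
strip [0.341 0.315 0.029]
bench [ 0.367  0.269 -0.001]
cab [ 0.506 -0.007  0.203]
bin [ 0.353 -0.158  0.004]
spk? [0.291 0.029 0.012]
bottle [0.585 0.174 0.127]
can [0.577 0.278 0.039]
216 0.02941436503139605
((343.9145202636719, 318.1360168457031), (109.74027252197266, 23.17420768737793), 5.689208984375)
```

View pics/c1.png

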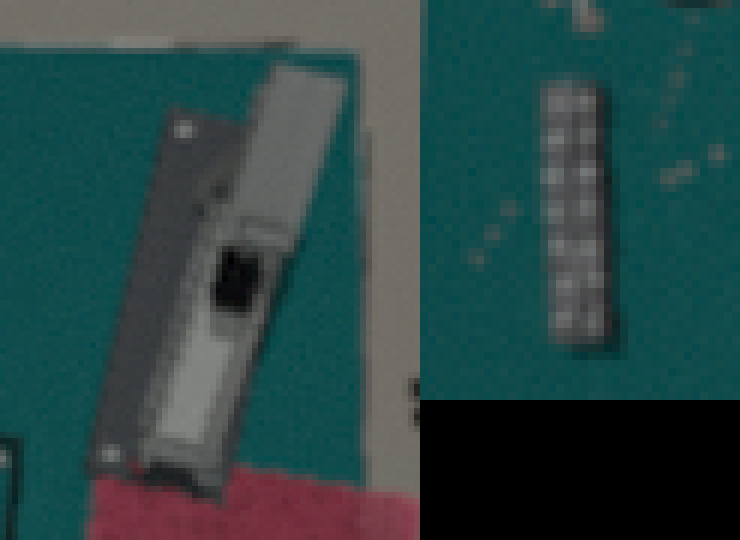

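View pics/c2.png

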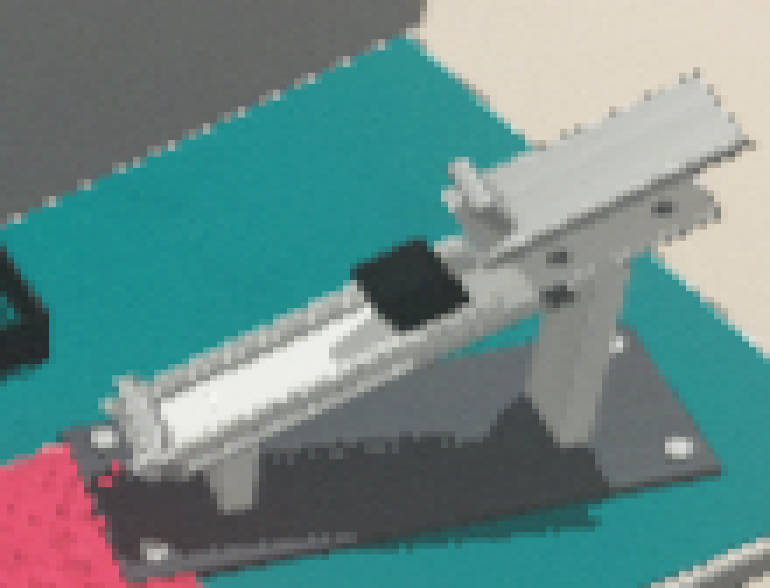

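The enlargements show the strip lying nearly along world x, screws up. On the magazine they show the end stop at the near end, the black follower, and the tab and cover at the far end. Next I'll measure the magazine axis and the obstacles from depth.

```bash
python3 - <<'E'
from h import *
from scipy.optimize import least_squares
a=load('top0'); b=load('sc0'); W=cloud(a); V=cloud(b)
def sel(P,x0,x1,y0,y1,z0,z1):
    P=P.reshape(-1,3); return P[(P[:,0]>x0)&(P[:,0]<x1)&(P[:,1]>y0)&(P[:,1]<y1)&(P[:,2]>z0)&(P[:,2]<z1)]
for n,C in(('top',W),('sc',V)):
    M=sel(C,.3,.75,-.45,-.18,.04,.3); print(n,len(M),M.min(0).round(3),M.max(0).round(3))
    H=sel(C,.3,.75,-.45,-.15,.165,.3); print(' cover',len(H),cv2.minAreaRect((H[:,:2]*1000).astype(np.float32)))
    c=sel(C,.2,.8,-.2,.2,.19,.22); print(' cab',cv2.minAreaRect((c[:,:2]*1000).astype(np.float32)), c[:,2].mean())
# fit: cover plane region
M=np.vstack([sel(W,.3,.75,-.45,-.18,.04,.3),sel(V,.3,.75,-.45,-.18,.04,.3)])
np.save('M.npy',M)
H=M[M[:,2]>.17]
c=H.mean(0);u,s,v=np.linalg.svd(H-c);print(c,s,v)
E
```

```text
top 975 [ 0.339 -0.341  0.041] [ 0.584 -0.189  0.209]
 cover 350 ((535.120361328125, -313.37237548828125), (38.20060729980469, 92.11909484863281), 76.7420425415039)
 cab ((508.6609191894531, -9.334487915039062), (240.16891479492188, 189.5354766845703), 9.016093254089355) 0.2053446841446603
sc 2311 [ 0.373 -0.342  0.04 ] [ 0.58  -0.257  0.208]
 cover 666 ((532.8006591796875, -312.4558410644531), (41.699241638183594, 93.24143981933594), 77.34771728515625)
 cab ((506.407958984375, -8.64300537109375), (244.16094970703125, 195.6433868408203), 9.31867504119873) 0.20475903842349202
[ 0.54084805 -0.3160924   0.18711618] [0.74036539 0.34560542 0.18410798] [[-0.91356445  0.22278183 -0.34024735]
 [ 0.19941947  0.97452373  0.10264195]
 [ 0.35444587  0.02591809 -0.93471727]]
```

```bash
cat >> h.py <<'E'
from scipy.spatial.transform import Rotation as R
def plan(p,Rt,n):
    """constant row, repeated n times, from the measured pose to p,Rt"""
    s=ctrl.get_state(); R0=s['tcp_rot']; d=R0.T@(np.array(p)-s['position'])*100
    w=R.from_matrix(R0.T@Rt).as_rotvec(); r=R.from_rotvec(w/n).as_matrix()
    S=sum(np.linalg.matrix_power(r,k) for k in range(n))
    print('n',n,'shift',np.linalg.solve(S,d).round(3),'turn',(w/n).round(4),'total',d.round(2),w.round(3))
def down(yaw):  # tool y at azimuth yaw+90, z down
    c,s=np.cos(np.radians(yaw)),np.sin(np.radians(yaw))
    return np.array([[-c,-s,0],[-s,c,0],[0,0,-1.]])
E
python3 - <<'E'
from h import *
plan([.344,.318,.12],down(5.7),8)
E
```

```text
n 8 shift [-2.314 -3.511  1.384] turn [-0.0002 -0.     -0.0512] total [-23.06 -24.17  11.09] [-0.001 -0.    -0.409]
```

Call:
apply_moves --plan '[{"x": -2.314, "y": -3.511, "z": 1.384, "az": -0.0512}, {"x": -2.314, "y": -3.511, "z": 1.384, "az": -0.0512}, {"x": -2.314, "y": -3.511, "z": 1.384, "az": -0.0512}, {"x": -2.314, "y": -3.511, "z": 1.384, "az": -0.0512}, {"x": -2.314, "y": -3.511, "z": 1.384, "az": -0.0512}, {"x": -2.314, "y": -3.511, "z": 1.384, "az": -0.0512}, {"x": -2.314, "y": -3.511, "z": 1.384, "az": -0.0512}, {"x": -2.314, "y": -3.511, "z": 1.384, "az": -0.0512}, {"x": 0}, {"x": 0}]' --claw 8.0

```text
validation failed for argument at $.pl...
```

```bash
cat >> h.py <<'E'
def fcloud(c):
    h,w=c['range_z'].shape; f=h/2/np.tan(np.radians(c['fovy'])/2)
    v,u=np.mgrid[:h,:w]; z=c['range_z']; dx=u-c['cx'];dy=v-c['cy'];r=np.hypot(dx,dy)+1e-9
    t=np.tan(np.minimum(r/f,1.5))
    P=np.stack([dx/r*t*z,dy/r*t*z,z,np.ones_like(z)],-1)
    W=(P@c['cam_to_world'].T)[...,:3]; W[z==0]=np.nan; return W
E
python3 - <<'E'
from h import *
c=snap('wrist','w1'); W=fcloud(c); print(c['fovy'],c['cx'],c['cy'])
s=ctrl.get_state();print(s['position'],s['tcp_rot'].round(3),s['joint_pos'],s['contact_force'])
P=W.reshape(-1,3); m=(abs(P[:,0]-.344)<.09)&(abs(P[:,1]-.318)<.035)&(P[:,2]>.027)&(P[:,2]<.045)
P=P[m];print(len(P),np.percentile(P[:,2],[5,50,95])); print(cv2.minAreaRect((P[:,:2]*1000).astype(np.float32)))
E
```

```text
65.70646984690485 256.5279102584375 191.08540808677674
[0.19809582 0.61870013 0.23061367] [[-0.952  0.305 -0.   ]
 [ 0.305  0.952 -0.001]
 [-0.    -0.001 -1.   ]] [-77.93224929  19.12379542   2.28436027  83.99904614  -0.76608304
  76.96662239  -3.35136985] [ 0.31352185  0.2327368  -0.36886391]
41 [0.02736187 0.03011928 0.03383736]
((291.5343017578125, 321.0721130371094), (13.806077003479004, 9.24089241027832), 84.39958953857422)
```

View pics/w1.png

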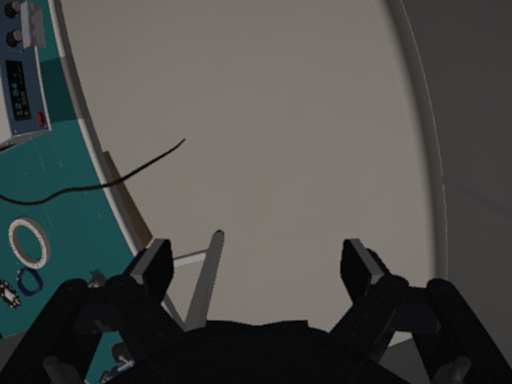

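The move was refused because of its row format, so this picture still shows the start pose: fingers and floor, no strip in view. I'll resend with all six keys in each row.

Call:
apply_moves --plan '[{"x": -2.31, "y": -3.51, "z": 1.38, "ax": 0, "ay": 0, "az": -0.051}, {"x": -2.31, "y": -3.51, "z": 1.38, "ax": 0, "ay": 0, "az": -0.051}, {"x": -2.31, "y": -3.51, "z": 1.38, "ax": 0, "ay": 0, "az": -0.051}, {"x": -2.31, "y": -3.51, "z": 1.38, "ax": 0, "ay": 0, "az": -0.051}, {"x": -2.31, "y": -3.51, "z": 1.38, "ax": 0, "ay": 0, "az": -0.051}, {"x": -2.31, "y": -3.51, "z": 1.38, "ax": 0, "ay": 0, "az": -0.051}, {"x": -2.31, "y": -3.51, "z": 1.38, "ax": 0, "ay": 0, "az": -0.051}, {"x": -2.31, "y": -3.51, "z": 1.38, "ax": 0, "ay": 0, "az": -0.051}, {"x": 0, "y": 0, "z": 0, "ax": 0, "ay": 0, "az": 0}, {"x": 0, "y": 0, "z": 0, "ax": 0, "ay": 0, "az": 0}]' --claw 8.0

```text
time: 1.4
position: [0.3434, 0.3189, 0.121]
tcp_rot: [[-0.995, -0.098, -0.0], [-0.098, 0.995, 0.0], [0.0, 0.0, -1.0]]
contact_force: [-1.5, -0.4, 0.8]
finger_gap: 0.08
gripper_force: 0.0
```

```bash
cat > m1.py <<'E'
from h import *
c=snap('wrist','w2'); W=fcloud(c)
s=ctrl.get_state();print(s['position'],s['tcp_rot'].round(3),s['joint_pos'],s['contact_force'])
P=W.reshape(-1,3); m=(abs(P[:,0]-.344)<.09)&(abs(P[:,1]-.318)<.035)&(P[:,2]>.024)&(P[:,2]<.045)
P=P[m];print(len(P),np.percentile(P[:,2],[5,50,95])); print(cv2.minAreaRect((P[:,:2]*1000).astype(np.float32)))
E
python3 m1.py
```

```text
[0.34314311 0.31939005 0.12114806] [[-0.995 -0.099  0.   ]
 [-0.099  0.995  0.   ]
 [-0.     0.    -1.   ]] [-58.83733614   3.1218301   10.81829795 116.65876285  -0.69362579
  60.25739034  47.9756907 ] [-0.45690895 -0.01002471 -0.51644648]
3362 [0.02459458 0.02939162 0.03389367]
((343.5830383300781, 321.30816650390625), (110.14945983886719, 22.275657653808594), 5.119194984436035)
```

The wrist depth gives strip centre (343.6, 321.3) mm and yaw 5.1°, with size 110 x 22.3 mm, which matches the strip. Now to descend.

```bash
python3 - <<'E'
from h import *
plan([.3436,.3213,.016],down(5.1),6)
E
```

```text
n 6 shift [-0.011  0.031  1.752] turn [0.0001 0.     0.0016] total [-0.06  0.18 10.51] [0.   0.   0.01]
```

Call:
apply_moves --plan '[{"x": -0.01, "y": 0.03, "z": 1.75, "ax": 0, "ay": 0, "az": 0.0016}, {"x": -0.01, "y": 0.03, "z": 1.75, "ax": 0, "ay": 0, "az": 0.0016}, {"x": -0.01, "y": 0.03, "z": 1.75, "ax": 0, "ay": 0, "az": 0.0016}, {"x": -0.01, "y": 0.03, "z": 1.75, "ax": 0, "ay": 0, "az": 0.0016}, {"x": -0.01, "y": 0.03, "z": 1.75, "ax": 0, "ay": 0, "az": 0.0016}, {"x": -0.01, "y": 0.03, "z": 1.75, "ax": 0, "ay": 0, "az": 0.0016}, {"x": 0, "y": 0, "z": 0, "ax": 0, "ay": 0, "az": 0}, {"x": 0, "y": 0, "z": 0, "ax": 0, "ay": 0, "az": 0}]' --claw 8.0

```text
time: 2.45
position: [0.344, 0.3212, 0.0166]
tcp_rot: [[-0.996, -0.089, 0.0], [-0.089, 0.996, 0.001], [-0.0, 0.001, -1.0]]
contact_force: [1.0, 0.2, -0.3]
finger_gap: 0.0802
gripper_force: 0.0
```

Call:
apply_moves --plan '[{"x": 0, "y": 0, "z": 0, "ax": 0, "ay": 0, "az": 0}, {"x": 0, "y": 0, "z": 0, "ax": 0, "ay": 0, "az": 0}, {"x": 0, "y": 0, "z": 0, "ax": 0, "ay": 0, "az": 0}, {"x": 0, "y": 0, "z": 0, "ax": 0, "ay": 0, "az": 0}, {"x": 0, "y": 0, "z": 0, "ax": 0, "ay": 0, "az": 0}, {"x": 0, "y": 0, "z": 0, "ax": 0, "ay": 0, "az": 0}]' --claw 1.8 --grip_force 50

```text
time: 3.2
position: [0.3442, 0.3206, 0.0163]
tcp_rot: [[-0.996, -0.088, 0.0], [-0.088, 0.996, 0.0], [-0.0, 0.0, -1.0]]
contact_force: [-1.4, -0.4, 5.8]
finger_gap: 0.021
gripper_force: 49.9
```

```bash
python3 - <<'E'
from h import *
s=ctrl.get_state();print(s['position'],s['tcp_rot'].round(3))
p=s['position']+[0,0,.27]
plan(p,s['tcp_rot'],6)
E
```

```text
[0.34420999 0.32059118 0.01631516] [[-0.996 -0.088  0.   ]
 [-0.088  0.996  0.   ]
 [-0.     0.    -1.   ]]
n 6 shift [-1.0e-03  2.0e-03 -4.5e+00] turn [0. 0. 0.] total [-1.0e-02  1.0e-02 -2.7e+01] [0. 0. 0.]
```

Call:
apply_moves --plan '[{"x": 0, "y": 0, "z": -4.5, "ax": 0, "ay": 0, "az": 0}, {"x": 0, "y": 0, "z": -4.5, "ax": 0, "ay": 0, "az": 0}, {"x": 0, "y": 0, "z": -4.5, "ax": 0, "ay": 0, "az": 0}, {"x": 0, "y": 0, "z": -4.5, "ax": 0, "ay": 0, "az": 0}, {"x": 0, "y": 0, "z": -4.5, "ax": 0, "ay": 0, "az": 0}, {"x": 0, "y": 0, "z": -4.5, "ax": 0, "ay": 0, "az": 0}]'

```text
time: 3.95
position: [0.3438, 0.32, 0.2872]
tcp_rot: [[-0.996, -0.088, -0.0], [-0.088, 0.996, -0.0], [0.0, -0.0, -1.0]]
contact_force: [0.3, -0.0, -1.6]
finger_gap: 0.0207
gripper_force: 49.2
```

```bash
cat >> h.py <<'E'
def chan(o,yaw):
    c,s=np.cos(np.radians(yaw)),np.sin(np.radians(yaw)); a,b=np.cos(np.pi/6),.5
    return np.array([[a*c,-s,-b*c],[a*s,c,-b*s],[b,0,a]]), np.array([*o,.06])
def tool(Rc): return Rc@np.diag([-1,1,-1.])
E
python3 - <<'E'
from h import *
s=ctrl.get_state();print(s['position'],s['finger_gap'],s['gripper_force'])
c=load('w2');C=c['cam_to_world'];Rt=down(5.7)
print('cam in tool',Rt.T@(C[:3,3]-[.3431,.3194,.1211]),(Rt.T@C[:3,:3]).round(2))
plan([.46,0.02,.30],down(0),8)
E
```

```text
[0.34379741 0.31998677 0.28717253] 0.02073578707993002 49.22791063785553
cam in tool [ 0.07080134  0.00063446 -0.14173745] [[-0.   -0.96 -0.28]
 [ 1.   -0.    0.  ]
 [-0.   -0.28  0.96]]
n 8 shift [-1.265 -3.819 -0.16 ] turn [-0.     -0.      0.0111] total [ -8.92 -30.91  -1.28] [-0.    -0.     0.089]
```

Call:
apply_moves --plan '[{"x": -1.26, "y": -3.82, "z": -0.16, "ax": 0, "ay": 0, "az": 0.011}, {"x": -1.26, "y": -3.82, "z": -0.16, "ax": 0, "ay": 0, "az": 0.011}, {"x": -1.26, "y": -3.82, "z": -0.16, "ax": 0, "ay": 0, "az": 0.011}, {"x": -1.26, "y": -3.82, "z": -0.16, "ax": 0, "ay": 0, "az": 0.011}, {"x": -1.26, "y": -3.82, "z": -0.16, "ax": 0, "ay": 0, "az": 0.011}, {"x": -1.26, "y": -3.82, "z": -0.16, "ax": 0, "ay": 0, "az": 0.011}, {"x": -1.26, "y": -3.82, "z": -0.16, "ax": 0, "ay": 0, "az": 0.011}, {"x": -1.26, "y": -3.82, "z": -0.16, "ax": 0, "ay": 0, "az": 0.011}]'

```text
time: 4.95
position: [0.46, 0.0189, 0.2985]
tcp_rot: [[-1.0, -0.0, -0.0], [-0.0, 1.0, 0.0], [0.0, 0.0, -1.0]]
contact_force: [1.1, 0.3, -1.2]
finger_gap: 0.0207
gripper_force: 49.3
```

```bash
python3 - <<'E'
from h import *
s=ctrl.get_state();print(s['position'],s['finger_gap'],s['joint_pos'].round(0))
Rc,o=chan((.406,-.2835),-13)
p=o+Rc@[.02,0,.16];print(p)
plan(p,tool(Rc),10)
E
```

```text
[0.46003215 0.01887118 0.29854602] 0.020718906490942445 [-44.  -8.  33. 104.   4.  82.  78.]
[ 0.34492698 -0.26940018  0.20856406]
n 10 shift [ 1.058 -2.973  0.712] turn [ 0.0059 -0.0522  0.0222] total [ 11.51 -28.83   9.  ] [ 0.059 -0.522  0.222]
```

```bash
python3 - <<'E'
from h import *
Rc,o=chan((.406,-.2835),-13)
plan(o+Rc@[.07,0,.20],tool(Rc),10); print(o+Rc@[.07,0,.20])
E
```

```text
n 10 shift [ 0.69  -3.014  0.181] turn [ 0.0059 -0.0522  0.0222] total [  9.24 -29.35   3.03] [ 0.059 -0.522  0.222]
[ 0.36763104 -0.27464183  0.26820508]
```

Call:
apply_moves --plan '[{"x": 0.69, "y": -3.01, "z": 0.18, "ax": 0.0059, "ay": -0.0522, "az": 0.0222}, {"x": 0.69, "y": -3.01, "z": 0.18, "ax": 0.0059, "ay": -0.0522, "az": 0.0222}, {"x": 0.69, "y": -3.01, "z": 0.18, "ax": 0.0059, "ay": -0.0522, "az": 0.0222}, {"x": 0.69, "y": -3.01, "z": 0.18, "ax": 0.0059, "ay": -0.0522, "az": 0.0222}, {"x": 0.69, "y": -3.01, "z": 0.18, "ax": 0.0059, "ay": -0.0522, "az": 0.0222}, {"x": 0.69, "y": -3.01, "z": 0.18, "ax": 0.0059, "ay": -0.0522, "az": 0.0222}, {"x": 0.69, "y": -3.01, "z": 0.18, "ax": 0.0059, "ay": -0.0522, "az": 0.0222}, {"x": 0.69, "y": -3.01, "z": 0.18, "ax": 0.0059, "ay": -0.0522, "az": 0.0222}, {"x": 0.69, "y": -3.01, "z": 0.18, "ax": 0.0059, "ay": -0.0522, "az": 0.0222}, {"x": 0.69, "y": -3.01, "z": 0.18, "ax": 0.0059, "ay": -0.0522, "az": 0.0222}, {"x": 0, "y": 0, "z": 0, "ax": 0, "ay": 0, "az": 0}, {"x": 0, "y": 0, "z": 0, "ax": 0, "ay": 0, "az": 0}]'

```text
time: 6.45
position: [0.3972, -0.1985, 0.2811]
tcp_rot: [[-0.913, 0.16, 0.374], [0.15, 0.987, -0.057], [-0.379, 0.004, -0.926]]
contact_force: [-0.4, -0.2, -1.5]
finger_gap: 0.0207
gripper_force: 49.3
```

```bash
python3 - <<'E'
from h import *
s=ctrl.get_state();print(s['position'],s['tcp_rot'].round(3),s['joint_pos'].round(0),s['contact_force'])
c=snap('wrist','w3')
E
```

```text
[ 0.39720829 -0.1985321   0.28112443] [[-0.913  0.16   0.374]
 [ 0.15   0.987 -0.057]
 [-0.379  0.004 -0.926]] [ 37. -22.  -8. 121. -12.  60. 114.] [-0.36577644 -0.20593434 -1.49254571]
```

View pics/w3.png

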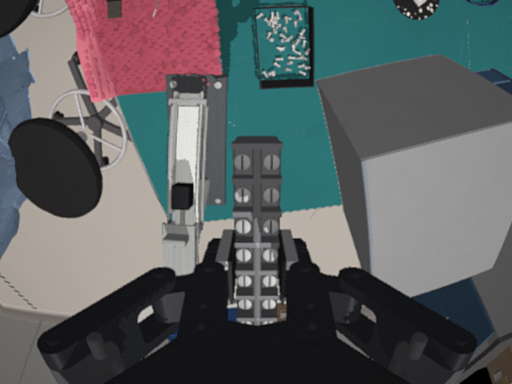

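The wrist view shows the channel unobstructed: stop near (188,97), white floor from (190,110) to (185,180), black follower at (182,195), and tab/cover from (177,232). The strip sits square in the fingers. The move fell short because joint 2 hit its limit. I'll fit the channel from this depth image.

```bash
python3 - <<'E'
from h import *
c=load('w3'); W=fcloud(c)
Rc,o=chan((.406,-.2835),-13)
L=(W-o)@Rc*1000   # channel coords mm
g=cv2.cvtColor(c['img'],cv2.COLOR_RGB2GRAY)
for v in range(84,262,6):
    row=[]
    for u in range(164,212,4):
        l=L[v,u]; row.append('%d,%d,%d|%d'%(*l,g[v,u]) if np.isfinite(l).all() and abs(l[1])<40 and -10<l[2]<90 else '.')
    print(v,' '.join(row))
E
```

```text
84 . . . . . . . . . . . .
90 . . . . . . . . . . . .
96 . . . -22,-12,7|122 -24,-9,-2|161 -23,-4,0|164 -23,0,0|162 -24,5,0|167 -24,10,-1|166 -22,16,7|142 . .
102 . . -14,-14,14|160 -14,-11,11|159 -14,-5,13|167 -14,-1,11|170 -14,3,13|169 -14,8,12|171 -14,13,13|173 -14,18,12|171 -15,22,11|173 -17,25,-3|84
108 . . -8,-18,0|172 -8,-11,5|153 -9,-8,-1|226 -9,-3,-1|225 -9,1,-1|225 -9,6,0|228 -9,11,-1|228 -7,18,11|177 . -9,25,-2|115
114 . . 0,-14,11|176 0,-11,5|159 -1,-7,0|224 -1,-3,-1|222 -1,2,0|223 -2,6,-2|225 -1,12,1|225 0,18,11|186 . .
120 . . 6,-14,10|176 6,-10,7|155 5,-7,0|224 5,-2,0|222 5,2,0|221 5,7,-1|223 5,12,0|228 6,19,12|185 . .
126 . . 14,-13,12|177 13,-11,2|152 13,-7,-1|223 12,-2,0|223 12,2,0|224 12,7,-1|225 12,12,-2|227 13,19,10|177 12,22,-1|129 .
132 . . 21,-13,10|174 20,-11,0|145 20,-6,-1|224 20,-1,0|225 20,3,-1|226 19,8,0|225 19,12,-1|213 19,18,5|163 19,22,0|147 .
138 . . 28,-13,11|167 27,-10,1|150 27,-6,0|225 27,-1,-1|227 27,3,0|227 27,8,0|227 27,13,0|201 26,18,2|161 26,23,0|158 .
144 . . 35,-13,8|163 35,-10,0|166 34,-6,-2|226 34,-1,-1|227 34,4,0|228 34,8,-1|228 34,14,3|1
[... 1729 characters left out ...]
18,38|172 135,17,8|106 136,22,3|84 . .
234 136,-14,38|171 134,-8,43|75 133,-3,43|78 133,0,43|85 133,5,42|90 133,9,42|99 134,13,38|131 134,18,38|176 143,17,7|111 . . .
240 135,-8,62|137 135,-3,62|127 134,0,61|116 134,4,61|105 134,9,61|95 134,13,60|82 139,14,44|122 141,18,38|172 151,17,6|100 . . .
246 150,-14,39|167 150,-9,39|169 150,-5,37|166 140,5,62|165 140,9,63|162 140,13,61|158 148,13,37|168 148,18,39|170 157,18,11|106 . . .
252 158,-15,38|166 157,-9,39|166 157,-5,38|167 157,0,37|169 157,3,37|166 156,8,39|170 156,13,37|167 155,18,38|170 165,18,10|108 . . .
258 165,-15,39|167 165,-10,38|168 164,-5,39|168 164,-1,37|168 164,3,38|165 164,8,38|171 163,13,38|167 163,18,38|170 174,18,9|106 . . .
```

```bash
python3 - <<'E'
from h import *
c=load('w3'); W=fcloud(c)
Rc,o=chan((.406,-.2835),-13)
L=(W-o)@Rc*1000; g=cv2.cvtColor(c['img'],cv2.COLOR_RGB2GRAY)
X,Y,Z=L[...,0],L[...,1],L[...,2]
def q(m,n):
    print(n,m.sum(),'x',np.percentile(X[m],[0,2,50,98,100]).round(1),'y',np.percentile(Y[m],[0,2,50,98,100]).round(1),'z',np.percentile(Z[m],[2,50,98]).round(1))
ok=np.isfinite(X)&(abs(Y)<35)
q(ok&(Z>25)&(Z<34)&(g<60)&(X>70)&(X<115),'foll top')
q(ok&(Z>9)&(Z<16)&(X<-5)&(X>-30)&(abs(Y)<30),'stop')
q(ok&(Z>9)&(Z<16)&(X<-5)&(X>-30)&(abs(Y-1)<9),'stop mid')
q(ok&(Z>56)&(X>120)&(X<160),'tab top')
for a in range(130,190,10): q(ok&(Z>35)&(Z<41)&(X>a)&(X<a+10),'cover%d'%a)
for a in range(0,80,15):
    s=ok&(X>a)&(X<a+15); q(s&(Z>8)&(Z<14),'lips%d'%a); q(s&(Z<2)&(Z>-4)&(abs(Y-2)<14),'floor')
E
```

```text
foll top 429 x [ 80.9  81.3  93.8 106.8 108. ] y [-7.  -6.8  3.  12.7 12.9] z [27.4 30.9 32.4]
stop 308 x [-28.3 -25.9 -14.9  -6.4  -5.1] y [-19.5 -18.7   2.7  24.2  25.3] z [ 9.5 12.6 14.5]
stop mid 106 x [-19.4 -18.3 -14.6 -11.  -10.9] y [-7.5 -7.1  1.5  9.8 10. ] z [ 9.7 12.8 14.5]
tab top 196 x [133.7 133.8 136.4 141.2 142.2] y [-10.7 -10.5   3.   14.4  14.8] z [56.2 61.8 63.7]
cover130 178 x [130.  130.1 133.  139.1 139.9] y [-16.9 -16.8   2.6  20.4  20.5] z [37.  38.5 40.3]
cover140 77 x [140.  140.2 145.6 149.9 150. ] y [-17.2 -17.1  16.8  21.2  21.4] z [35.8 38.3 40.3]
cover150 260 x [150.  150.3 155.  159.9 160. ] y [-16.5 -16.1   2.4  20.5  21.2] z [36.8 38.4 39.9]
cover160 251 x [160.  160.2 165.  169.8 170. ] y [-17.2 -16.7   2.5  20.3  20.5] z [37.2 38.5 39.6]
cover170 216 x [170.1 170.2 174.4 179.8 180. ] y [-17.3 -16.1   3.5  19.1  20.3] z [36.9 38.3 40.1]
cover180 62 x [180.  180.1 182.3 186.4 187. ] y [-2.8 -2.7  4.8 16.3 16.7] z [37.  38.2 39.6]
lips0 68 x [ 0.1  0.3  7.3 14.7 15. ] y [-14.9 -14.8 -12.2  19.5  19.9] z [ 8.5 10.6 12.3]
floor 247 x [ 0.4  0.5  7.7 14.
[... 280 characters left out ...]
.8] y [-15.8 -15.6 -12.5  19.4  19.5] z [ 8.1 10.5 11.9]
floor 245 x [30.  30.2 37.4 44.7 44.8] y [-10.9 -10.7   0.5  12.6  13.6] z [-2.6 -1.   1. ]
lips45 72 x [45.8 45.8 52.9 59.9 60. ] y [-15.4 -15.3 -12.4  19.1  19.1] z [ 8.1 10.5 12.6]
floor 253 x [45.2 45.5 52.7 59.7 60. ] y [-11.6 -11.5   1.3  13.3  13.5] z [-2.5 -1.   0.4]
lips60 71 x [60.1 60.1 67.1 74.3 74.5] y [-15.4 -15.1 -11.6  19.5  19.5] z [ 8.2 10.5 11.8]
floor 255 x [60.1 60.3 67.6 74.7 75. ] y [-11.8 -11.3   1.3  13.6  13.9] z [-2.5 -1.1  0.4]
lips75 71 x [75.2 75.3 81.1 89.8 89.9] y [-14.6 -14.5  12.5  19.5  19.7] z [ 8.4 10.6 12.5]
floor 117 x [75.  75.2 78.6 86.2 88.9] y [-11.8 -11.1   0.4  13.1  13.4] z [-2.5 -1.   0.5]
```

```bash
python3 - <<'E'
from h import *
c=load('w3'); W=fcloud(c); s=ctrl.get_state()
T=(W-s['position'])@s['tcp_rot']*1000
m=np.isfinite(T[...,0])&(abs(T[...,1])<25)&(T[...,2]>-30)&(T[...,2]<30); m[:130]=0;m[235:]=0;m[:,:225]=0;m[:,290:]=0
P=T[m]; print(len(P),np.percentile(P,[0,2,50,98,100],axis=0).round(1))
for a in range(15,60,8):
    q=P[(P[:,0]>a)&(P[:,0]<a+8)&(P[:,2]<-10)]; print(a,len(q),np.percentile(q[:,1],[0,3,50,97,100]).round(1),np.median(q[:,2]).round(1) if len(q) else 0)
e=P[(P[:,2]<-10)];print('end x',e[:,0].max())
E
```

```text
4798 [[ 10.8 -15.7 -19.1]
 [ 11.7 -10.4 -17.9]
 [ 36.9   0.5 -13. ]
 [ 56.8  11.2   2.3]
 [ 57.   16.8  14.5]]
15 492 [-9.9 -8.9  0.1  9.6 10.5] -13.1
23 661 [-10.8  -9.8   0.1  10.5  11.4] -16.3
31 548 [-10.2  -8.9   0.6   9.7  11. ] -13.4
39 692 [-10.7  -9.5   0.6  10.2  11.4] -16.1
47 569 [-10.3  -9.    0.2   9.9  11.3] -13.8
55 299 [-10.6 -10.    0.6  10.8  11.4] -16.7
end x 56.86601403595712
```

```bash
cat >> h.py <<'E'
R0,o0=chan((.406,-.2835),-13); _q=o0+R0@[.045,.002,0]
RC,_=chan((0,0),-13.2); OC=_q-RC@[.045,0,0]
def where():
    s=ctrl.get_state(); l=RC.T@(s['position']-OC)*1000
    print('t',round(s['time'],2),'chan mm',l.round(1),'rot err',R.from_matrix(tool(RC).T@s['tcp_rot']).as_rotvec().round(4),'F chan',(RC.T@s['contact_force']).round(1),'gap',round(s['finger_gap'],4),'j',s['joint_pos'].round(0))
def go(x,y,z,n): plan(OC+RC@(np.array([x,y,z])/1000),tool(RC),n)
E
python3 - <<'E'
from h import *
print(OC); where(); go(30,0,90,8)
E
```

```text
[ 0.40648073 -0.28141877  0.06      ]
t 6.5 chan mm [ 86.7  79.4 205.4] rot err [-0.0354  0.1351 -0.0628] F chan [ 0.1  0.4 -1.3] gap 0.0208 j [ 37. -22.  -8. 121. -12.  60. 114.]
n 8 shift [ 0.633 -0.998  1.475] turn [ 0.0044 -0.0169  0.0079] total [ 4.58 -8.04 11.95] [ 0.035 -0.135  0.063]
```

Call:
apply_moves --plan '[{"x": 0.63, "y": -1.0, "z": 1.48, "ax": 0.0044, "ay": -0.0169, "az": 0.0079}, {"x": 0.63, "y": -1.0, "z": 1.48, "ax": 0.0044, "ay": -0.0169, "az": 0.0079}, {"x": 0.63, "y": -1.0, "z": 1.48, "ax": 0.0044, "ay": -0.0169, "az": 0.0079}, {"x": 0.63, "y": -1.0, "z": 1.48, "ax": 0.0044, "ay": -0.0169, "az": 0.0079}, {"x": 0.63, "y": -1.0, "z": 1.48, "ax": 0.0044, "ay": -0.0169, "az": 0.0079}, {"x": 0.63, "y": -1.0, "z": 1.48, "ax": 0.0044, "ay": -0.0169, "az": 0.0079}, {"x": 0.63, "y": -1.0, "z": 1.48, "ax": 0.0044, "ay": -0.0169, "az": 0.0079}, {"x": 0.63, "y": -1.0, "z": 1.48, "ax": 0.0044, "ay": -0.0169, "az": 0.0079}, {"x": 0, "y": 0, "z": 0, "ax": 0, "ay": 0, "az": 0}, {"x": 0, "y": 0, "z": 0, "ax": 0, "ay": 0, "az": 0}]'

```text
time: 7.75
position: [0.3891, -0.2771, 0.1534]
tcp_rot: [[-0.843, 0.227, 0.488], [0.197, 0.974, -0.114], [-0.501, 0.0, -0.866]]
contact_force: [0.8, -0.4, -0.2]
finger_gap: 0.0207
gripper_force: 49.3
```

```bash
python3 - <<'E'
from h import *
where(); go(30,0,90,8);go(20,0,60,6)
E
```

```text
t 7.75 chan mm [31.1  0.2 89.8] rot err [-0.0007 -0.0007 -0.0008] F chan [ 0.6 -0.3 -0.6] gap 0.0207 j [ 36. -15.   3. 135. -22.  35. 131.]
n 8 shift [ 0.014 -0.003 -0.002] turn [0.0001 0.0001 0.0001] total [ 0.11 -0.02 -0.02] [0.001 0.001 0.001]
n 6 shift [ 0.186 -0.004  0.497] turn [0.0001 0.0001 0.0001] total [ 1.12 -0.02  2.98] [0.001 0.001 0.001]
```

Call:
apply_moves --plan '[{"x": 0.15, "y": 0, "z": 0.5, "ax": 0, "ay": 0, "az": 0}, {"x": 0.15, "y": 0, "z": 0.5, "ax": 0, "ay": 0, "az": 0}, {"x": 0.15, "y": 0, "z": 0.5, "ax": 0, "ay": 0, "az": 0}, {"x": 0.15, "y": 0, "z": 0.5, "ax": 0, "ay": 0, "az": 0}, {"x": 0.15, "y": 0, "z": 0.5, "ax": 0, "ay": 0, "az": 0}, {"x": 0.15, "y": 0, "z": 0.5, "ax": 0, "ay": 0, "az": 0}, {"x": 0, "y": 0, "z": 0.5, "ax": 0, "ay": 0, "az": 0}, {"x": 0, "y": 0, "z": 0.5, "ax": 0, "ay": 0, "az": 0}, {"x": 0, "y": 0, "z": 0.5, "ax": 0, "ay": 0, "az": 0}, {"x": 0, "y": 0, "z": 0.5, "ax": 0, "ay": 0, "az": 0}, {"x": 0, "y": 0, "z": 0, "ax": 0, "ay": 0, "az": 0}, {"x": 0, "y": 0, "z": 0, "ax": 0, "ay": 0, "az": 0}]'

```text
time: 9.25
position: [0.4046, -0.2824, 0.1049]
tcp_rot: [[-0.842, 0.231, 0.487], [0.2, 0.973, -0.115], [-0.501, 0.0, -0.866]]
contact_force: [1.3, 0.3, -0.8]
finger_gap: 0.0211
gripper_force: 49.3
```

```bash
python3 - <<'E'
from h import *
where(); a=snap('wrist','w4'); b=snap('scene','s4'); snap('top','t4')
i=a['img'][:,:,::-1];j=b['img'][:,:,::-1]
cv2.imwrite('pics/c4.png',np.hstack([cv2.resize(i[60:360,150:370],(396,540),interpolation=3),cv2.resize(j[205:315,270:350],(393,540),interpolation=3)]))
E
```

```text
t 9.25 chan mm [21.1 -1.4 39.7] rot err [ 0.001  -0.0006  0.0022] F chan [ 0.7  0.6 -1.3] gap 0.0211 j [ 35.  -8.   4. 136. -27.  27. 137.]
```

View pics/c4.png

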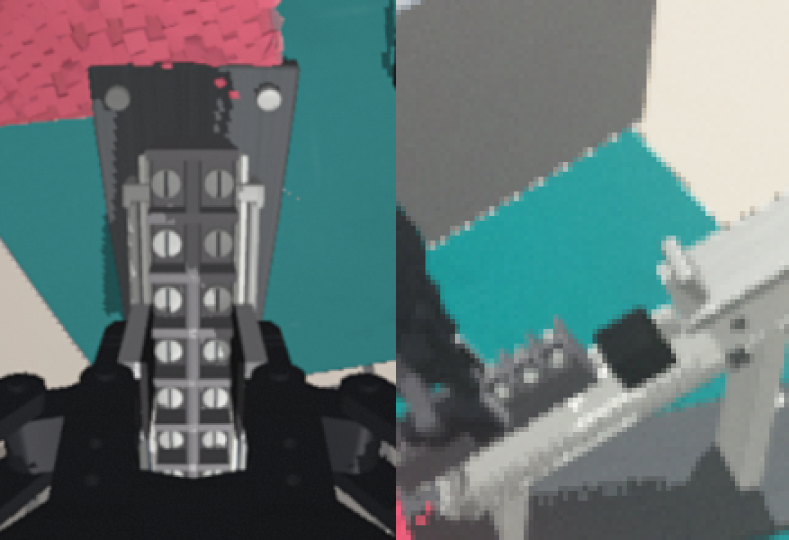

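The left half (wrist) shows the strip over the channel, with stop crossbar ends at crop x about 123 and 265 and strip edges at about 140 and 247. The right half (scene) shows the strip's upper end just short of the black follower. I'll check the centring numerically.

```bash
python3 - <<'E'
from h import *
c=load('w4'); W=fcloud(c); L=(W-OC)@RC*1000; s=ctrl.get_state()
X,Y,Z=L[...,0],L[...,1],L[...,2]; ok=np.isfinite(X)&(abs(Y)<32)
q=lambda m,n: print(n,m.sum(),'x',np.percentile(X[m],[0,3,50,97,100]).round(1),'y',np.percentile(Y[m],[0,3,50,97,100]).round(1),'z',np.percentile(Z[m],[3,50,97]).round(1))
q(ok&(X<-8)&(X>-24)&(Z>9)&(Z<17)&(Y>12),'stop L');q(ok&(X<-8)&(X>-24)&(Z>9)&(Z<17)&(Y<-12),'stop R')
for a in (-36,-26,-16): q(ok&(X>a)&(X<a+10)&(Z>48)&(Z<62)&(abs(Y)<16),'strip%d'%a)
for a in (0,15): q(ok&(X>a)&(X<a+15)&(Z>8)&(Z<14)&(Y>8),'lipL%d'%a);q(ok&(X>a)&(X<a+15)&(Z>8)&(Z<14)&(Y<-8),'lipR%d'%a)
# scene & top: strip vs follower
for t in('s4','t4'):
    d=load(t); L2=(cloud(d)-OC)@RC*1000; g=d['img'].mean(2)
    X,Y,Z=L2[...,0],L2[...,1],L2[...,2]; ok=np.isfinite(X)&(abs(Y)<32)
    q(ok&(X>72)&(X<115)&(Z>25)&(Z<36)&(g<60)&(abs(Y)<15),t+' foll'); q(ok&(X>45)&(X<80)&(Z>46)&(Z<62),t+' strip up')
    q(ok&(X>140)&(X<200)&(Z>34)&(Z<42),t+' cover')
E
```

```text
stop L 266 x [-24.  -23.2 -16.   -8.9  -8.1] y [13.9 14.  17.2 22.7 22.9] z [ 9.6 12.4 14.1]
stop R 255 x [-23.9 -23.  -16.1  -9.2  -8.1] y [-22.9 -22.6 -17.4 -14.5 -14.3] z [ 9.4 12.4 13.9]
strip-36 1083 x [-35.7 -35.5 -30.8 -26.3 -26. ] y [-11.2 -10.3  -0.3   9.8  10.9] z [48.3 53.5 57.6]
strip-26 1003 x [-26.  -25.7 -20.2 -17.3 -16. ] y [-11.1 -10.3   0.   10.1  10.8] z [48.3 54.9 57.6]
strip-16 855 x [-16.  -15.1 -11.6  -6.4  -6. ] y [-10.8 -10.    0.    9.6  10.4] z [48.2 52.6 57.2]
lipL0 121 x [ 0.2  0.4  6.9 14.1 14.6] y [14.1 14.1 15.8 17.3 17.5] z [ 8.3 10.6 11.9]
lipR0 109 x [ 0.1  0.3  6.8 14.4 14.9] y [-17.6 -17.4 -16.  -14.6 -14.5] z [ 8.2 10.4 11.9]
lipL15 74 x [15.1 15.4 19.6 23.5 23.6] y [14.4 14.4 16.  17.5 17.6] z [ 8.2 10.2 11.4]
lipR15 63 x [15.  15.3 19.5 23.6 24.1] y [-17.7 -17.6 -16.2 -15.  -14.6] z [ 8.7 10.4 11.5]
s4 foll 97 x [ 83.3  84.1  96.  107.6 108.3] y [-13.3 -12.6  -4.7   6.8   8.9] z [26.4 32.3 35.4]
s4 strip up 116 x [45.  46.9 59.6 73.7 73.9] y [-13.5 -12.4  -5.2   7.6  10.6] z [47.1 54.5 60.4]
s4 cover 338 x [140.2 142.3 170.3 197.8 199.8] y [-21.7 -20.4  -3.4  17.6  20.7] z [36.2 39.8 41.8]
t4 foll 54 x [ 76.2  80.6  98.8 111.  112.1] y [-10.7 -10.6   0.4   8.6  10. ] z [25.2 31.  35.3]
t4 strip up 68 x [45.2 45.6 61.3 76.8 76.9] y [-13.4 -12.1  -1.2   8.6   9.2] z [47.6 53.2 60.6]
t4 cover 182 x [140.2 142.9 172.4 198.8 199.8] y [-21.1 -19.2  -1.3  16.6  17.3] z [35.  38.3 41.7]
```

Relative to the channel, the strip is centred within 0.2 mm. Now I'll lower it a little and push the follower slowly.

Call:
apply_moves --plan '[{"x": 0, "y": 0, "z": 0.25, "ax": 0, "ay": 0, "az": 0}, {"x": 0, "y": 0, "z": 0.25, "ax": 0, "ay": 0, "az": 0}, {"x": -0.1, "y": 0, "z": 0, "ax": 0, "ay": 0, "az": 0}, {"x": -0.1, "y": 0, "z": 0, "ax": 0, "ay": 0, "az": 0}, {"x": -0.1, "y": 0, "z": 0, "ax": 0, "ay": 0, "az": 0}, {"x": -0.1, "y": 0, "z": 0, "ax": 0, "ay": 0, "az": 0}, {"x": -0.1, "y": 0, "z": 0, "ax": 0, "ay": 0, "az": 0}, {"x": -0.1, "y": 0, "z": 0, "ax": 0, "ay": 0, "az": 0}, {"x": -0.1, "y": 0, "z": 0, "ax": 0, "ay": 0, "az": 0}, {"x": -0.1, "y": 0, "z": 0, "ax": 0, "ay": 0, "az": 0}, {"x": -0.1, "y": 0, "z": 0, "ax": 0, "ay": 0, "az": 0}, {"x": -0.1, "y": 0, "z": 0, "ax": 0, "ay": 0, "az": 0}, {"x": -0.1, "y": 0, "z": 0, "ax": 0, "ay": 0, "az": 0}, {"x": -0.1, "y": 0, "z": 0, "ax": 0, "ay": 0, "az": 0}, {"x": -0.1, "y": 0, "z": 0, "ax": 0, "ay": 0, "az": 0}, {"x": -0.1, "y": 0, "z": 0, "ax": 0, "ay": 0, "az": 0}, {"x": 0, "y": 0, "z": 0, "ax": 0, "ay": 0, "az": 0}]'

```text
time: 11.52
position: [0.4189, -0.2857, 0.1076]
tcp_rot: [[-0.842, 0.23, 0.487], [0.2, 0.973, -0.115], [-0.501, 0.0, -0.866]]
contact_force: [-2.8, -0.0, -2.8]
finger_gap: 0.0208
gripper_force: 49.3
```

```bash
python3 -c "
from h import *
where()"
```

```text
t 11.53 chan mm [35.1 -1.4 34.7] rot err [ 0.0009 -0.0006  0.002 ] F chan [-3.8 -0.7 -1.1] gap 0.0208 j [ 34.  -7.   3. 135. -26.  27. 135.]
```

Call:
apply_moves --plan '[{"x": -0.1, "y": 0, "z": 0, "ax": 0, "ay": 0, "az": 0}, {"x": -0.1, "y": 0, "z": 0, "ax": 0, "ay": 0, "az": 0}, {"x": -0.1, "y": 0, "z": 0, "ax": 0, "ay": 0, "az": 0}, {"x": -0.1, "y": 0, "z": 0, "ax": 0, "ay": 0, "az": 0}, {"x": -0.1, "y": 0, "z": 0, "ax": 0, "ay": 0, "az": 0}, {"x": -0.1, "y": 0, "z": 0, "ax": 0, "ay": 0, "az": 0}, {"x": -0.1, "y": 0, "z": 0, "ax": 0, "ay": 0, "az": 0}, {"x": -0.1, "y": 0, "z": 0, "ax": 0, "ay": 0, "az": 0}, {"x": -0.1, "y": 0, "z": 0, "ax": 0, "ay": 0, "az": 0}, {"x": 0, "y": 0, "z": 0, "ax": 0, "ay": 0, "az": 0}]'

```text
time: 12.78
position: [0.4265, -0.2875, 0.1121]
tcp_rot: [[-0.842, 0.231, 0.487], [0.2, 0.973, -0.115], [-0.501, 0.0, -0.866]]
contact_force: [-2.4, 0.9, -2.4]
finger_gap: 0.0207
gripper_force: 49.3
```

```bash
python3 - <<'E'
from h import *
where(); snap('wrist','w5')
c=load('w5'); W=fcloud(c); L=(W-OC)@RC*1000
X,Y,Z=L[...,0],L[...,1],L[...,2]; ok=np.isfinite(X)&(abs(Y)<32)
q=lambda m,n: print(n,m.sum(),'x',np.percentile(X[m],[0,3,50,97,100]).round(1),'y',np.percentile(Y[m],[0,3,50,97,100]).round(1),'z',np.percentile(Z[m],[3,50,97]).round(1))
q(ok&(X<30)&(X>-35)&(Z>42)&(Z<60)&(abs(Y)<16),'strip')
q(ok&(X<-5)&(X>-24)&(Z>9)&(Z<17)&(abs(Y)<9),'stop mid')
q(ok&(X<-5)&(X>-24)&(Z>9)&(Z<17),'stop')
E
```

```text
t 12.78 chan mm [44.2 -1.4 34.7] rot err [ 0.0009 -0.0007  0.002 ] F chan [-3.4  0.4 -0.8] gap 0.0207 j [ 34.  -6.   3. 134. -26.  27. 134.]
strip 4331 x [-12.7 -12.3   5.9  28.2  30. ] y [-11.4 -10.4  -0.4  10.   10.8] z [42.9 48.1 52.6]
stop mid 396 x [-19.  -18.6 -15.8 -12.5 -12.4] y [-8.8 -8.2  0.1  8.4  8.9] z [11.6 12.9 14.1]
stop 1232 x [-23.7 -21.9 -15.4  -6.8  -5. ] y [-22.8 -21.4   0.4  21.5  22.9] z [ 9.7 12.7 14.1]
```

The strip's lower end is at -12.7 mm and the stop's inner face is near -11. I'll move 3.7 mm further, which leaves about 2 mm at each end.

Call:
apply_moves --plan '[{"x": -0.05, "y": 0, "z": 0, "ax": 0, "ay": 0, "az": 0}, {"x": -0.05, "y": 0, "z": 0, "ax": 0, "ay": 0, "az": 0}, {"x": -0.05, "y": 0, "z": 0, "ax": 0, "ay": 0, "az": 0}, {"x": -0.05, "y": 0, "z": 0, "ax": 0, "ay": 0, "az": 0}, {"x": -0.05, "y": 0, "z": 0, "ax": 0, "ay": 0, "az": 0}, {"x": -0.05, "y": 0, "z": 0, "ax": 0, "ay": 0, "az": 0}, {"x": -0.05, "y": 0, "z": 0, "ax": 0, "ay": 0, "az": 0}, {"x": 0, "y": 0, "z": 0, "ax": 0, "ay": 0, "az": 0}]'

```text
time: 13.82
position: [0.4294, -0.2882, 0.1138]
tcp_rot: [[-0.842, 0.231, 0.487], [0.2, 0.973, -0.115], [-0.501, 0.0, -0.866]]
contact_force: [-3.6, 0.7, -3.5]
finger_gap: 0.0209
gripper_force: 49.3
```

```bash
python3 - <<'E'
from h import *
where(); snap('wrist','w6')
c=load('w6'); W=fcloud(c); L=(W-OC)@RC*1000
X,Y,Z=L[...,0],L[...,1],L[...,2]; ok=np.isfinite(X)&(abs(Y)<32)
q=lambda m,n: print(n,m.sum(),'x',np.percentile(X[m],[0,3,50,97,100]).round(1),'y',np.percentile(Y[m],[0,3,50,97,100]).round(1),'z',np.percentile(Z[m],[3,50,97]).round(1))
q(ok&(X<30)&(X>-35)&(Z>42)&(Z<60)&(abs(Y)<16),'strip')
q(ok&(X<-5)&(X>-24)&(Z>9)&(Z<17)&(abs(Y)<9),'stop mid')
E
```

```text
t 13.82 chan mm [47.6 -1.4 34.7] rot err [ 0.0009 -0.0007  0.0021] F chan [-4.9 -0.2 -1.2] gap 0.0209 j [ 34.  -6.   3. 133. -25.  27. 134.]
strip 4043 x [-9.2 -8.9  8.  28.8 30. ] y [-11.3 -10.4  -0.4  10.   10.9] z [43.  48.1 52.6]
stop mid 472 x [-19.1 -19.  -15.2 -11.8 -11.2] y [-8.7 -8.5  0.1  8.7  8.9] z [11.5 13.  14.2]
```

Call:
apply_moves --plan '[{"x": 0, "y": 0.02, "z": 0.15, "ax": 0, "ay": 0, "az": 0}, {"x": 0, "y": 0, "z": 0.15, "ax": 0, "ay": 0, "az": 0}, {"x": 0, "y": 0, "z": 0.15, "ax": 0, "ay": 0, "az": 0}, {"x": 0, "y": 0, "z": 0.15, "ax": 0, "ay": 0, "az": 0}, {"x": 0, "y": 0, "z": 0.15, "ax": 0, "ay": 0, "az": 0}, {"x": 0, "y": 0, "z": 0.15, "ax": 0, "ay": 0, "az": 0}, {"x": 0, "y": 0, "z": 0.15, "ax": 0, "ay": 0, "az": 0}, {"x": 0, "y": 0, "z": 0.15, "ax": 0, "ay": 0, "az": 0}, {"x": 0, "y": 0, "z": 0.15, "ax": 0, "ay": 0, "az": 0}, {"x": 0, "y": 0, "z": 0, "ax": 0, "ay": 0, "az": 0}]'

```text
time: 15.12
position: [0.4361, -0.2898, 0.1022]
tcp_rot: [[-0.842, 0.231, 0.487], [0.2, 0.973, -0.116], [-0.501, 0.0, -0.866]]
contact_force: [-4.2, 0.2, -2.6]
finger_gap: 0.0205
gripper_force: 49.6
```

```bash
python3 - <<'E'
from h import *
where()
E
```

```text
t 15.12 chan mm [47.8 -1.4 21.2] rot err [ 0.0012 -0.001   0.0022] F chan [-4.9 -0.8 -0.2] gap 0.0205 j [ 34.  -4.   3. 133. -27.  26. 135.]
```

Call:
apply_moves --plan '[{"x": 0, "y": 0, "z": 0.1, "ax": 0, "ay": 0, "az": 0}, {"x": 0, "y": 0, "z": 0.1, "ax": 0, "ay": 0, "az": 0}, {"x": 0, "y": 0, "z": 0.1, "ax": 0, "ay": 0, "az": 0}, {"x": 0, "y": 0, "z": 0.1, "ax": 0, "ay": 0, "az": 0}, {"x": 0, "y": 0, "z": 0.05, "ax": 0, "ay": 0, "az": 0}, {"x": 0, "y": 0, "z": 0, "ax": 0, "ay": 0, "az": 0}]'

```text
time: 15.88
position: [0.4381, -0.2901, 0.0982]
tcp_rot: [[-0.842, 0.231, 0.487], [0.2, 0.973, -0.115], [-0.5, 0.0, -0.866]]
contact_force: [-5.4, 0.0, -1.0]
finger_gap: 0.0208
gripper_force: 49.6
```

```bash
python3 - <<'E'
from h import *
where(); snap('wrist','w7')
c=load('w7'); W=fcloud(c); L=(W-OC)@RC*1000
X,Y,Z=L[...,0],L[...,1],L[...,2]; ok=np.isfinite(X)&(abs(Y)<32)
q=lambda m,n: print(n,m.sum(),'x',np.percentile(X[m],[0,3,50,97,100]).round(1),'y',np.percentile(Y[m],[0,3,50,97,100]).round(1),'z',np.percentile(Z[m],[3,50,97,100]).round(1))
q(ok&(X<30)&(X>-35)&(Z>25)&(Z<45)&(abs(Y)<16),'strip')
q(ok&(X<-5)&(X>-24)&(Z>9)&(Z<17)&(abs(Y)<9),'stop mid')
E
```

```text
t 15.88 chan mm [47.5 -1.3 16.6] rot err [ 0.0009 -0.0005  0.0021] F chan [-5.1 -1.2  1.8] gap 0.0208 j [ 34.  -4.   3. 133. -27.  25. 135.]
strip 3876 x [-9.3 -9.   8.1 28.8 30. ] y [-11.1 -10.1  -0.2  10.1  11.1] z [25.3 30.1 34.5 35.6]
stop mid 674 x [-19.1 -18.8 -14.8  -9.1  -9. ] y [-9.  -8.5 -0.2  8.1  8.9] z [ 9.9 12.8 15.3 16.7]
```

Floor contact is felt and the strip sits between stop and follower. I'll press lightly, then release.

Call:
apply_moves --plan '[{"x": 0, "y": 0, "z": 0.04, "ax": 0, "ay": 0, "az": 0}, {"x": 0, "y": 0, "z": 0, "ax": 0, "ay": 0, "az": 0}]'

```text
time: 16.18
position: [0.4383, -0.2901, 0.0978]
tcp_rot: [[-0.842, 0.231, 0.487], [0.2, 0.973, -0.115], [-0.5, 0.0, -0.866]]
contact_force: [-5.0, 0.6, -0.9]
finger_gap: 0.0207
gripper_force: 49.6
```

Call:
apply_moves --plan '[{"x": 0, "y": 0, "z": 0, "ax": 0, "ay": 0, "az": 0}, {"x": 0, "y": 0, "z": 0, "ax": 0, "ay": 0, "az": 0}, {"x": 0, "y": 0, "z": 0, "ax": 0, "ay": 0, "az": 0}, {"x": 0, "y": 0, "z": 0, "ax": 0, "ay": 0, "az": 0}, {"x": 0, "y": 0, "z": 0, "ax": 0, "ay": 0, "az": 0}, {"x": 0, "y": 0, "z": 0, "ax": 0, "ay": 0, "az": 0}]' --claw 4.5

```text
time: 16.92
position: [0.4384, -0.2902, 0.0979]
tcp_rot: [[-0.842, 0.231, 0.487], [0.2, 0.973, -0.115], [-0.501, 0.0, -0.866]]
contact_force: [0.1, -0.3, 0.1]
finger_gap: 0.0446
gripper_force: 0.0
```

Call:
apply_moves --plan '[{"x": 0, "y": 0, "z": -1.0, "ax": 0, "ay": 0, "az": 0}, {"x": 0, "y": 0, "z": -1.5, "ax": 0, "ay": 0, "az": 0}, {"x": 0, "y": 0, "z": -1.5, "ax": 0, "ay": 0, "az": 0}, {"x": 0, "y": 0, "z": -1.5, "ax": 0, "ay": 0, "az": 0}, {"x": 0, "y": 0, "z": -1.5, "ax": 0, "ay": 0, "az": 0}, {"x": 0, "y": 0, "z": -1.0, "ax": 0, "ay": 0, "az": 0}, {"x": 0, "y": 0, "z": 0, "ax": 0, "ay": 0, "az": 0}]'

```text
time: 17.8
position: [0.3994, -0.2813, 0.1683]
tcp_rot: [[-0.841, 0.231, 0.488], [0.2, 0.973, -0.117], [-0.502, -0.001, -0.865]]
contact_force: [0.3, 0.2, 0.1]
finger_gap: 0.0452
gripper_force: 0.0
```

```bash
python3 - <<'E'
from h import *
where(); c=snap('wrist','w8'); b=snap('scene','s8')
W=fcloud(c); L=(W-OC)@RC*1000
X,Y,Z=L[...,0],L[...,1],L[...,2]; ok=np.isfinite(X)&(abs(Y)<32)
q=lambda m,n: print(n,m.sum(),'x',np.percentile(X[m],[0,3,50,97,100]).round(1),'y',np.percentile(Y[m],[0,3,50,97,100]).round(1),'z',np.percentile(Z[m],[3,50,97,100]).round(1))
for a in(-15,10,35,60,80): q(ok&(X<a+20)&(X>a)&(Z>25)&(Z<40)&(abs(Y)<16),'strip%d'%a)
q(ok&(X<-5)&(X>-24)&(Z>9)&(Z<17)&(abs(Y)<9),'stop mid')
q(ok&(X<170)&(X>120)&(Z>55)&(Z<66)&(abs(Y)<20),'tab')
i=c['img'][:,:,::-1];j=b['img'][:,:,::-1]
cv2.imwrite('pics/c8.png',np.hstack([cv2.resize(i[60:360,150:370],(396,540),interpolation=3),cv2.resize(j[205:315,270:350],(393,540),interpolation=3)]))
E
```

```text
t 17.8 chan mm [48.2 -1.5 97.3] rot err [ 0.0019 -0.0025  0.0021] F chan [ 0.3  0.3 -0.1] gap 0.0452 j [ 37. -15.   2. 133. -21.  36. 130.]
strip-15 655 x [-10.9 -10.8  -3.    4.6   4.8] y [-11.1 -10.2  -0.1   9.9  10.9] z [25.1 29.9 34.5 35.7]
strip10 782 x [10.  10.3 19.9 29.4 30. ] y [-11.2 -10.2  -0.2   9.9  10.8] z [25.1 29.5 34.4 35.6]
strip35 737 x [35.  35.2 44.4 52.7 55. ] y [-11.1 -10.3  -0.2  10.1  10.8] z [25.2 30.1 34.5 35.6]
strip60 578 x [60.  60.6 67.3 79.  80. ] y [-11.1 -10.2  -0.3   9.8  10.6] z [25.3 29.7 34.  34.8]
strip80 666 x [80.1 80.6 89.7 98.7 99.3] y [-11.3 -10.7  -0.3  10.2  10.9] z [25.3 30.9 34.4 35.1]
stop mid 263 x [-18.6 -18.6 -14.7 -10.9 -10.8] y [-8.5 -8.4 -0.1  8.9  9. ] z [11.4 12.8 14.2 14.8]
tab 216 x [133.  133.2 134.3 135.7 136.4] y [-13.1 -11.8  -0.4  11.4  12.9] z [55.5 58.6 62.5 62.9]
```

View pics/c8.png

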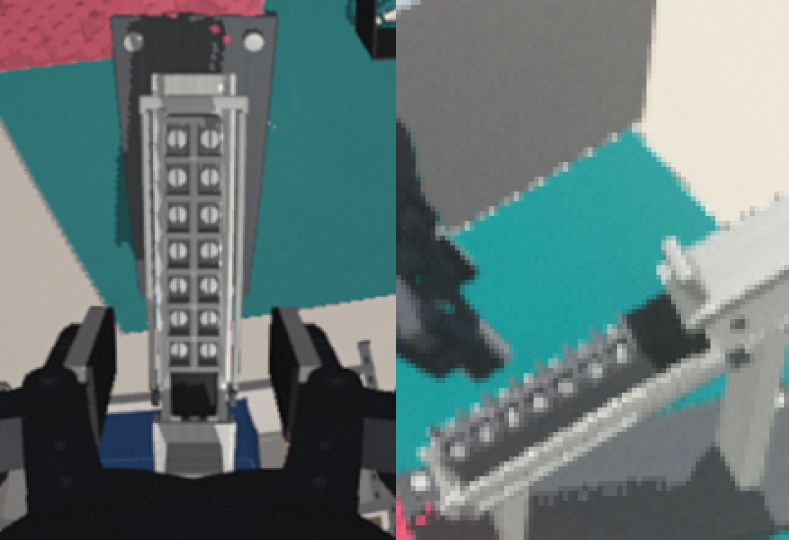

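The left half shows the strip, screws up, between the stop crossbar and the black follower, with the cover still up. The right half confirms it lies flat, and depth puts its lower end at -10.9 mm, against the stop. Next I'll pinch the tab, whose centre is about x 137.5.

```bash
python3 - <<'E'
from h import *
go(138,-1.4,97,6)
E
```

```text
n 6 shift [-1.509 -0.002 -0.011] turn [-0.0002  0.0001 -0.0003] total [-9.06 -0.01 -0.06] [-0.001  0.001 -0.002]
```

Call:
apply_moves --plan '[{"x": -1.5, "y": 0, "z": 0, "ax": 0, "ay": 0, "az": 0}, {"x": -1.5, "y": 0, "z": 0, "ax": 0, "ay": 0, "az": 0}, {"x": -1.5, "y": 0, "z": 0, "ax": 0, "ay": 0, "az": 0}, {"x": -1.5, "y": 0, "z": 0, "ax": 0, "ay": 0, "az": 0}, {"x": -1.5, "y": 0, "z": 0, "ax": 0, "ay": 0, "az": 0}, {"x": -1.5, "y": 0, "z": 0, "ax": 0, "ay": 0, "az": 0}, {"x": 0, "y": 0, "z": 0, "ax": 0, "ay": 0, "az": 0}]'

```text
time: 18.77
position: [0.4763, -0.2991, 0.2129]
tcp_rot: [[-0.842, 0.23, 0.488], [0.199, 0.973, -0.115], [-0.501, -0.0, -0.865]]
contact_force: [-0.2, 0.7, 0.8]
finger_gap: 0.045
gripper_force: 0.0
```

```bash
python3 - <<'E'
from h import *
where(); go(138,-1.4,46,6)
E
```

```text
t 18.77 chan mm [138.8  -1.3  96.4] rot err [ 0.001  -0.0015  0.0013] F chan [0.1 0.7 0.9] gap 0.045 j [ 36.  -8.  -2. 122. -17.  39. 122.]
n 6 shift [ 0.015 -0.001  0.84 ] turn [-0.0002  0.0002 -0.0002] total [ 0.09 -0.01  5.04] [-0.001  0.001 -0.001]
```

Call:
apply_moves --plan '[{"x": 0.01, "y": 0, "z": 0.84, "ax": 0, "ay": 0, "az": 0}, {"x": 0.01, "y": 0, "z": 0.84, "ax": 0, "ay": 0, "az": 0}, {"x": 0.01, "y": 0, "z": 0.84, "ax": 0, "ay": 0, "az": 0}, {"x": 0.01, "y": 0, "z": 0.84, "ax": 0, "ay": 0, "az": 0}, {"x": 0.01, "y": 0, "z": 0.84, "ax": 0, "ay": 0, "az": 0}, {"x": 0.01, "y": 0, "z": 0.84, "ax": 0, "ay": 0, "az": 0}, {"x": 0, "y": 0, "z": 0, "ax": 0, "ay": 0, "az": 0}]'

```text
time: 19.65
position: [0.4992, -0.3044, 0.1674]
tcp_rot: [[-0.843, 0.23, 0.486], [0.2, 0.973, -0.114], [-0.5, 0.001, -0.866]]
contact_force: [-0.3, 0.0, 0.2]
finger_gap: 0.0445
gripper_force: 0.0
```

Call:
apply_moves --plan '[{"x": 0, "y": 0, "z": 0, "ax": 0, "ay": 0, "az": 0}, {"x": 0, "y": 0, "z": 0, "ax": 0, "ay": 0, "az": 0}, {"x": 0, "y": 0, "z": 0, "ax": 0, "ay": 0, "az": 0}, {"x": 0, "y": 0, "z": 0, "ax": 0, "ay": 0, "az": 0}, {"x": 0, "y": 0, "z": 0, "ax": 0, "ay": 0, "az": 0}]' --claw 2.3 --grip_force 25

```text
time: 20.27
position: [0.4994, -0.3044, 0.1686]
tcp_rot: [[-0.842, 0.23, 0.487], [0.199, 0.973, -0.115], [-0.501, 0.0, -0.866]]
contact_force: [-3.4, 3.7, 4.6]
finger_gap: 0.0252
gripper_force: 26.4
```

```bash
python3 - <<'E'
from h import *
where()
E
```

```text
t 20.27 chan mm [137.1  -1.2  46.2] rot err [ 0.0008 -0.0009  0.0018] F chan [-1.3  2.8  6. ] gap 0.0252 j [ 35.  -3.  -2. 122. -18.  33. 123.]
```

Call:
apply_moves --plan '[{"x": 0.4, "y": 0, "z": 0, "ax": 0, "ay": 0, "az": 0}, {"x": 0.4, "y": 0, "z": 0, "ax": 0, "ay": 0, "az": 0}, {"x": 0.4, "y": 0, "z": 0, "ax": 0, "ay": 0, "az": 0}, {"x": 0.4, "y": 0, "z": 0, "ax": 0, "ay": 0, "az": 0}, {"x": 0.4, "y": 0, "z": 0, "ax": 0, "ay": 0, "az": 0}, {"x": 0.4, "y": 0, "z": 0, "ax": 0, "ay": 0, "az": 0}, {"x": 0.4, "y": 0, "z": 0, "ax": 0, "ay": 0, "az": 0}, {"x": 0.4, "y": 0, "z": 0, "ax": 0, "ay": 0, "az": 0}, {"x": 0.4, "y": 0, "z": 0, "ax": 0, "ay": 0, "az": 0}, {"x": 0.4, "y": 0, "z": 0, "ax": 0, "ay": 0, "az": 0}, {"x": 0.4, "y": 0, "z": 0, "ax": 0, "ay": 0, "az": 0}, {"x": 0.4, "y": 0, "z": 0, "ax": 0, "ay": 0, "az": 0}, {"x": 0.4, "y": 0, "z": 0, "ax": 0, "ay": 0, "az": 0}, {"x": 0.2, "y": 0, "z": 0, "ax": 0, "ay": 0, "az": 0}, {"x": 0, "y": 0, "z": 0, "ax": 0, "ay": 0, "az": 0}]'

```text
time: 22.15
position: [0.4536, -0.2937, 0.1414]
tcp_rot: [[-0.842, 0.23, 0.487], [0.2, 0.973, -0.115], [-0.501, 0.0, -0.866]]
contact_force: [-2.9, 4.9, 6.5]
finger_gap: 0.0252
gripper_force: 26.5
```

```bash
python3 - <<'E'
from h import *
where()
E
```

```text
t 22.15 chan mm [82.8 -1.2 46.1] rot err [ 0.0008 -0.0008  0.002 ] F chan [-0.1  4.1  7.6] gap 0.0252 j [ 36.  -6.  -0. 129. -22.  30. 129.]
```

Call:
apply_moves --plan '[{"x": 0.1, "y": 0, "z": 0, "ax": 0, "ay": 0, "az": 0}, {"x": 0.1, "y": 0, "z": 0, "ax": 0, "ay": 0, "az": 0}, {"x": 0.1, "y": 0, "z": 0, "ax": 0, "ay": 0, "az": 0}, {"x": 0.1, "y": 0, "z": 0, "ax": 0, "ay": 0, "az": 0}, {"x": 0.1, "y": 0, "z": 0, "ax": 0, "ay": 0, "az": 0}, {"x": 0, "y": 0, "z": 0, "ax": 0, "ay": 0, "az": 0}]'

```text
time: 22.9
position: [0.4496, -0.2927, 0.139]
tcp_rot: [[-0.842, 0.23, 0.488], [0.2, 0.973, -0.115], [-0.501, 0.0, -0.865]]
contact_force: [-2.0, 4.8, 7.1]
finger_gap: 0.0252
gripper_force: 26.4
```

```bash
python3 - <<'E'
from h import *
where()
E
```

```text
t 22.9 chan mm [78.1 -1.2 46.1] rot err [ 0.0009 -0.0011  0.002 ] F chan [0.9 4.2 7.7] gap 0.0252 j [ 36.  -6.  -0. 130. -22.  30. 129.]
```

Force is starting to appear in x, but the end stop isn't clear yet, so I'll creep further.

Call:
apply_moves --plan '[{"x": 0.1, "y": 0, "z": 0, "ax": 0, "ay": 0, "az": 0}, {"x": 0.1, "y": 0, "z": 0, "ax": 0, "ay": 0, "az": 0}, {"x": 0, "y": 0, "z": 0, "ax": 0, "ay": 0, "az": 0}]'

```text
time: 23.28
position: [0.4493, -0.2927, 0.1389]
tcp_rot: [[-0.841, 0.23, 0.49], [0.199, 0.973, -0.116], [-0.503, -0.001, -0.864]]
contact_force: [8.0, 1.7, 1.8]
finger_gap: 0.0253
gripper_force: 25.6
```

```bash
python3 - <<'E'
from h import *
where()
E
```

```text
t 23.27 chan mm [77.8 -1.2 46.2] rot err [ 0.0016 -0.0037  0.0014] F chan [ 7.4  3.5 -2.1] gap 0.0253 j [ 36.  -6.  -0. 130. -23.  30. 129.]
```

The cover is at its lower stop: 7 N in x and no further motion. Release and retreat.

Call:
apply_moves --plan '[{"x": 0, "y": 0, "z": 0, "ax": 0, "ay": 0, "az": 0}, {"x": 0, "y": 0, "z": 0, "ax": 0, "ay": 0, "az": 0}, {"x": 0, "y": 0, "z": 0, "ax": 0, "ay": 0, "az": 0}, {"x": 0, "y": 0, "z": 0, "ax": 0, "ay": 0, "az": 0}, {"x": 0, "y": 0, "z": -0.5, "ax": 0, "ay": 0, "az": 0}, {"x": 0, "y": 0, "z": -1.0, "ax": 0, "ay": 0, "az": 0}, {"x": 0, "y": 0, "z": -1.0, "ax": 0, "ay": 0, "az": 0}, {"x": 0, "y": 0, "z": -1.0, "ax": 0, "ay": 0, "az": 0}, {"x": 0, "y": 0, "z": -1.0, "ax": 0, "ay": 0, "az": 0}, {"x": 0, "y": 0, "z": -1.0, "ax": 0, "ay": 0, "az": 0}, {"x": 0, "y": 0, "z": 0, "ax": 0, "ay": 0, "az": 0}]' --claw 5.0

```text
time: 24.65
position: [0.4211, -0.2864, 0.1863]
tcp_rot: [[-0.842, 0.231, 0.488], [0.2, 0.973, -0.116], [-0.502, -0.0, -0.865]]
contact_force: [0.2, 0.4, -0.1]
finger_gap: 0.0497
gripper_force: 0.0
```

```bash
python3 - <<'E'
from h import *
where(); c=snap('wrist','w9'); b=snap('scene','s9')
W=fcloud(c); L=(W-OC)@RC*1000
X,Y,Z=L[...,0],L[...,1],L[...,2]; ok=np.isfinite(X)&(abs(Y)<32)
q=lambda m,n: print(n,m.sum(),'x',np.percentile(X[m],[0,3,50,97,100]).round(1),'y',np.percentile(Y[m],[0,3,50,97,100]).round(1),'z',np.percentile(Z[m],[3,50,97,100]).round(1))
for a in(-15,10,35): q(ok&(X<a+20)&(X>a)&(Z>25)&(Z<37)&(abs(Y)<16),'strip%d'%a)
q(ok&(X<120)&(X>50)&(Z>55)&(Z<66)&(abs(Y)<20),'tab')
q(ok&(X<120)&(X>50)&(Z>37)&(Z<41)&(abs(Y)<20),'cover')
i=c['img'][:,:,::-1];j=b['img'][:,:,::-1]
cv2.imwrite('pics/c9.png',np.hstack([cv2.resize(i[60:360,150:370],(396,540),interpolation=3),cv2.resize(j[205:315,270:350],(393,540),interpolation=3)]))
E
```

```text
t 24.65 chan mm [ 76.5  -1.5 101.7] rot err [ 0.0016 -0.002   0.0021] F chan [ 0.   0.4 -0.1] gap 0.0497 j [ 38. -13.  -0. 129. -20.  38. 127.]
strip-15 612 x [-11.3 -10.6  -3.5   4.4   4.4] y [-11.2  -9.9   0.    9.9  11.2] z [25.2 30.1 34.4 35. ]
strip10 764 x [10.  10.3 19.9 29.4 30. ] y [-11.1 -10.2  -0.1   9.8  10.9] z [25.2 29.4 34.3 35.1]
strip35 731 x [35.  35.1 44.5 52.8 55. ] y [-11.1 -10.4  -0.1  10.2  10.9] z [25.2 30.2 34.4 35.5]
tab 514 x [74.6 75.  77.4 82.  82.5] y [-12.9 -12.1  -0.2  11.7  12.5] z [55.8 61.8 63.2 63.9]
cover 2631 x [ 64.7  66.2  97.  118.5 120. ] y [-19.2 -18.3  -0.2  18.3  19.3] z [37.4 38.4 39.7 40.9]
```

View pics/c9.png

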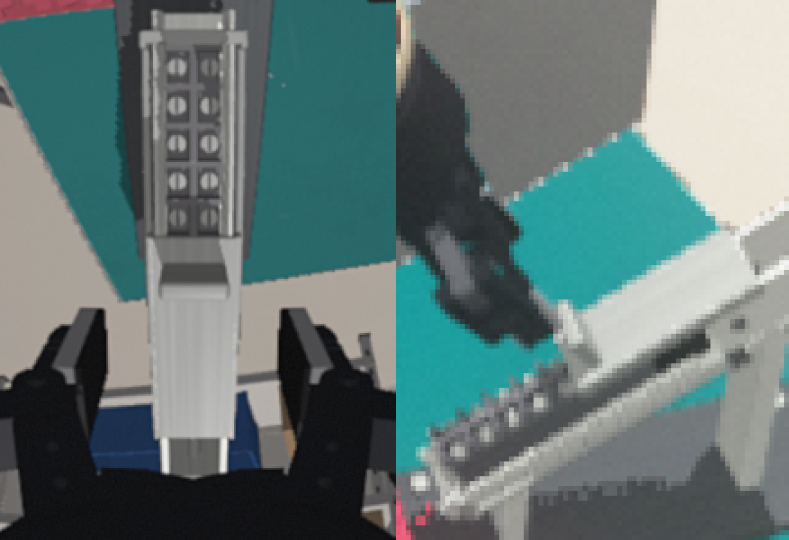

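The cover's lower edge is at 65 mm and the tab's front face at 75 mm, so it is fully down. The strip is unchanged against the stop, and the gripper is clear. Handing in.

```bash
python3 -c "
from rig import ctrl
print(ctrl.close_job())"
```

```text
the job is handed in; nothing more can be done
None
```

The job is handed in: the strip sits screws up between the stop and the spring follower, the cover is fully down, and the gripper is clear; the hand-in call returned no verdict.

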